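# Ready the cordless pigment mill and hold its lid at the pulse position

## Task

Make the cordless pigment mill ready and pulse it: first press the battery pack fully home in its recess, so that its shoulder is flush with the deck round it. Then put the bayonet lid on with its two pins down through the two notches of the round mouth, and twist it clockwise half of the way to the lock, until the handle bar points at the half-way bar marks (45 degrees); never turn it on to the lock. The lid is sprung and turns back if let go, so finish while still gripping it there, and leave the two loose squeeze bottles where they stand.

Things in the scene. Friction and masses are not known exactly. Their poses are not given: they have to be found in the camera images.
- mill: Pigment mill, fixed to the bench: grey round tower, 100 mm across, 54 mm high, with a rectangular battery bay (74 x 62 mm, 30 mm high) joined to one side. Origin: on the tower's axis at bench height, z up; the bay lies on its -y side, centre 80 mm from the tower's axis; the two notches of the mouth lie on its +x and -x sides. Yaw within 0.3 rad of 0.
- mouth (a point): Centre of the mill's mouth at the tower's top. Round hole 55 mm across, with two notches 13 mm wide that reach 36.5 mm from the axis, in a top plate 8 mm thick. Black marks on the rim, clockwise from each notch seen from above: small bar at 45 degrees = half-way, round stud at 90 = lock. With the lid fully in, its origin is 21 mm below this point, its disc 1.5 mm above the rim.
- bay (a point): Centre of the battery recess at deck height (30 mm above the bench). The recess is 54 mm (mill x) by 40 mm (mill y) and 18 mm deep; the pack's origin is 18 mm below this point when it is fully home.
- drive_ring (a joint): Sprung ring inside the mouth, rad: 0 at rest, its slots under the notches; grows clockwise seen from above as the pins of the seated lid turn it; 0.785 half-way, 1.57 end stop (lock; no click is felt before it). A spring turns it back (0.05 N m at 0, 0.14 at half-way). It lags the lid by up to 0.06 rad (play). The lid seats on its floor, 33 mm above the bench.
- lid: Loose lid, 0.16 kg, upright beside the mill, left or right. Spigot 52 mm across, 22.5 mm high, chamfered foot; two pins 10 mm thick out along +x and -x to 34 mm from the axis, 6 mm above the foot; disc 80 mm across from 22.5 to 29 mm; black handle bar 60 mm long (x, over the pins), 16 mm thick (y), from 29 to 57 mm. Origin: centre of foot. Half-turn symmetric. Yaw within 0.5 rad of 0.
- pack: Battery pack, loose, 0.12 kg, on the other side of the mill from the lid: black block 50 mm (x) by 36 mm (y), 18 mm high, with an upright grip rib across it, 14 mm thick (x), 34 mm long (y), from 18 to 44 mm. Origin: centre of the underside, z up. Half-turn symmetric. Yaw within 0.5 rad of 0.
- bottle_wide: Loose brown squeeze bottle with needle tip, 50 mm in diameter, 99 mm high, origin at the centre of its underside; leave it alone.
- bottle_slim: Loose grey squeeze bottle with needle tip, 32 mm in diameter, 102 mm high, origin at the centre of its underside; leave it alone.
There are look-alikes about, which are no part of the job. Leave any orange look-alike of the lid alone.

How it is judged:
On the way, in this order (a step that is already met when the one before it is completed fails the run):
1. the battery pack is fully home in its recess (z of pack in the frame of bay below -0.0155 m and horizontal distance between pack and bay below 0.006 m and angle between pack's own z axis and vertical below 0.06 rad), for 0.2 s.
2. the lid is down in the mouth with its pins through the notches, not yet turned (z of lid in the frame of mouth below -0.0175 m and horizontal distance between lid and mouth below 0.005 m and value of joint drive_ring below 0.35 rad), for 0.1 s.
At the end, for the whole second after the job is handed in: Pack home (within 2.5 mm of full depth, upright); lid seated (within 3.5 mm of full depth, 5 mm of the axis), its bar turned 45 degrees clockwise from the notches within 8.5 degrees, the sprung ring turned with it and still; the fingers still grip the lid (over 2 N) (all of step 1 and z of lid in the frame of mouth below -0.0175 m and horizontal distance between lid and mouth below 0.005 m and angle between the x axis of lid and the x axis of mill, either way round between 0.635 and 0.935 rad and value of joint drive_ring between 0.5 and 1 rad and velocity of joint drive_ring between -0.1 and 0.1 rad/s and contact force between the fingers and lid above 2 N); the arm keeps its last pose, push and grip.
It fails at once if the lid is turned on towards the lock (more than 1.25 rad) (value of joint drive_ring above 1.25 rad).
It fails at once if a loose squeeze bottle is moved by more than 30 mm or knocked over (distance of any of bottle_wide, bottle_slim from where it was at the start of the episode above 0.03 m or angle between any of bottle_wide, bottle_slim's own z axis and vertical above 0.5 rad).
It also fails if it takes over 61 s, if anything falls off the work surface, if the arm or the gripper's body presses on something with over 40 N, if the wrist force passes 120 N, or if a joint passes its speed limit or range.

## Robot

A 6-joint arm with a two-finger parallel gripper is mounted at the origin on a cart in front of the work surface, level with it; the furniture and walls round the work are solid. World frame = base frame: x ahead of the robot, y to its left, z up, the work surface at z = 0. Lengths are in m, angles in rad, forces in N, time in s.
With the tool pointing down it reaches from about 0.3 to 0.775 m from the base axis. Payload 14.6 kg.
Tool frame: the origin (TCP) lies on the mounting face of the last link; the fingertips stand 199 mm ahead of it and the grasp point (between the pads) lies 180 mm ahead of it; z points along the fingers, y is the line along which they close (so a half turn about z gives the same grasp; the last joint's range is limited). The gripper opens to 94 mm and grips with 3 to 60 N. Pads are 16 mm wide; open, the fingers measure 119 mm over their backs; the gripper's body (75 mm by 177 mm) begins 78 mm behind the grasp point.
Start: joints at [-1.336, 0.3, 1.521, -0, 1.321, -0.067], TCP at [0.163, -0.525, 0.405] pointing down, gripper open.
Joint ranges: [-3.03, 3.03], [-0.79, 2.21], [0.23, 2.52], [-1.04, 4.18], [0, 3.07], [-2.55, 2.55]. Speed limits (rad/s): [2.22, 2.22, 2.57, 3.14, 3.14, 3.14].

## Interface

Orientations are given as [roll, pitch, yaw] about the fixed x, y, z axes, in that order (R = Rz(yaw) Ry(pitch) Rx(roll)).
In Python, from station import telemetry, cams, workorder, finder gives the robot as it stands.
- The arm moves only by the tool jog_arm, never from a script. Its argument "rows" is a list of rows, each an object with "gripper": the finger opening in m, from 0 to 0.094; "slide": the shift along the tool's x, y, z in m, a list of three; "spin": the turn about the tool's z in rad. In form: [{"gripper": gripper, "slide": [tx, ty, tz], "spin": spin}, ...]. A call has 1 to 8 rows; each row is the pose to reach, as a shift and turn from the pose commanded when the call began, along the tool's axes at that moment; what a row does not reach only later rows make up. A row lasts 1/10 s, in which the tool goes at most 50 mm and 8.59 degrees, less where a joint would pass 70% of its speed; a pose out of reach is approached as far as the arm can. A call with a gripper value outside its range is refused whole. The fingers move at their own pace and stop on an object; "squeeze" is the grip in N (left out, the last holds). Time passes only in rows, so rows that repeat a pose let the fingers close. It gives the time, the measured TCP pose, the force, the opening and the grip force at its end, in the units of the state.
- telemetry.get_obs(): the state, without advancing time (a new reading comes with each control period).
- cams.camera(name): name is "scene" or "top" or "wrist"; returns (picture, depth): 420x560x3 uint8, red, green, blue; 420x560 float32, m along the optical axis (not along the pixel's ray), 0 where there is no reading.
- cams.camera_info(name): a dict with "camera_matrix" (3x3 intrinsics, pixels), "R" (3x3) and "t" (3): a world point X has camera coordinates R X + t; the wrist camera has in their place "tool_from_camera" (4x4, takes a point from camera to tool coordinates, whose origin is the TCP and whose axes are the flange's). Camera axes: x right, y down, z forward; pixel columns grow to the right and rows downward; lengths in m; the calibration is good to about 2 mm. The wrist camera is an equidistant fisheye: a pixel r from the principal point sees the ray r / f radians off the axis. A picture is of the moment at which its call begins: read the wrist's pose just before it. camera_info takes no time and is no camera call.
- workorder.hand_in(): hands the job in; it is judged then, once.
Trained networks look in the newest picture that a camera, given by its name, has taken for a name from the list of things; names that differ only in an ending like _2 or _b are one class to them, and where a whole thing is asked for, a point or a joint stands for the part that bears it (a point fixed in the world has none). Each returns a list of dicts, best first, with "confidence" (0 to 1); they miss things now and then, are a little off and sometimes report something else, mostly with a low value. They report only what shows in the picture. A call takes as long as a camera call. They do not tell look-alikes from the thing itself.
- finder.find_in(target, camera): "point" ([x, y, z] in m, in world coordinates, good to about 4 mm: the middle of the surface that is visible of it).
- finder.masks_of(target, camera): "region" (420x560 bool, what is visible of it).
The state is a dict: "time_s": time; "qpos": joint angles; "joint_vel": joint speeds; "tau": joint torques, N m; "ee_pos": TCP position; "eef_rot": TCP orientation; "force": force on the tool from outside, world axes, zero at the start; "moment": the same for the moment, N m; "grip_width": finger opening in m; "grip_force": force on a finger pad.
Only numpy, scipy, OpenCV 4.12 (cv2) and the standard library are available. Lean on these libraries where they do the work, as an engineer would, in place of code of your own. Each camera call takes 0.05 s, during which the arm holds its last target. There are 200 camera calls.

## Working session

There is one attempt and no reset: what is moved stays moved. The work goes in short steps, Python scripts to look and compute and a tool call to move; the robot and the scene stay as the last step left them, time stands still between calls to the robot, and variables do not carry over. Pictures are saved under pics/ and viewed, at most 10 in all, crops included, and the job is handed in when it is done.

Besides the shell and the picture viewer there is one more tool, called in YAML: its name, and indented under it one key for each argument. jog_arm: Moves the arm, as the interface text tells. Its arguments: {"type":"object","properties":{"rows":{"type":"array","items":{"type":"object","properties":{"gripper":{"type":"number"},"slide":{"type":"array","items":{"type":"number"}},"spin":{"type":"number"}}}},"squeeze":{"type":"number"}},"required":["rows"]}

```bash
mkdir -p pics; ls
cat > h.py <<'E'
import numpy as np, cv2
from station import telemetry, cams, workorder, finder
E
python3 - <<'E'
from h import *
o=telemetry.get_obs(); print(o)
for c in ("scene","top"):
    p,d=cams.camera(c); np.save(f"pics/{c}_d.npy",d); cv2.imwrite(f"pics/{c}0.png",p[...,::-1])
    print(c,cams.camera_info(c))
    for t in ("mill","mouth","bay","lid","pack","bottle_wide","bottle_slim"):
        print(t,[(np.round(r["point"],3),round(r["confidence"],2)) for r in finder.find_in(t,c)][:4])
print(cams.camera_info("wrist"))
E
```

```text
pics
{'time_s': 0.0, 'qpos': array([-1.33560778e+00,  3.00481791e-01,  1.52158121e+00,  9.48457367e-06,
        1.32069519e+00, -6.66153249e-02]), 'joint_vel': array([ 3.16579784e-04,  9.62663131e-06,  5.82065650e-04,  1.76553772e-04,
       -1.63211988e-03,  5.31100771e-04]), 'tau': array([ 1.72353277e-03, -5.31801581e+01, -3.52735054e+01,  7.08469329e-02,
        2.43713718e-02, -1.08839333e-04]), 'ee_pos': array([ 0.16346635, -0.52511457,  0.40408027]), 'eef_rot': array([-3.14043031e+00, -8.67518915e-05,  3.01801467e-01]), 'force': array([-0.10505203, -0.53356384,  1.13187539]), 'moment': array([-0.01071904, -0.0298866 ,  0.04790007]), 'grip_force': 0.0, 'grip_width': 0.0944603016287147}
scene {'camera_matrix': array([[463.48212465,   0.        , 289.71360365],
       [  0.        , 463.48212465, 214.81391386],
       [  0.        ,   0.        ,   1.        ]]), 'R': array([[ 0.52386692, -0.85167074,  0.01484573],
       [-0.50608963, -0.32522263, -0.79881382],
       [ 0.68515453,  0.41095887, -0.60139511]]), 't': array([-0.27247033,  0.28319232,  1.05475882])}
mill [(array([0.4
[... 894 characters left out ...]
 0.027]), 0.74)]
pack [(array([0.444, 0.263, 0.016]), 0.61)]
bottle_wide [(array([0.633, 0.052, 0.044]), 0.96)]
bottle_slim [(array([ 0.639, -0.098,  0.064]), 0.64)]
{'camera_matrix': array([[325.1922621 ,   0.        , 279.22717115],
       [  0.        , 325.1922621 , 211.01542383],
       [  0.        ,   0.        ,   1.        ]]), 'tool_from_camera': array([[-9.65631197e-04, -9.57394108e-01, -2.88782946e-01,
         8.41856576e-02],
       [ 9.99998862e-01, -1.25922108e-03,  8.30868822e-04,
         4.14212631e-04],
       [-1.15911049e-03, -2.88781815e-01,  9.57394234e-01,
         2.09474093e-02],
       [ 0.00000000e+00,  0.00000000e+00,  0.00000000e+00,
         1.00000000e+00]])}
```

View pics/top0.png

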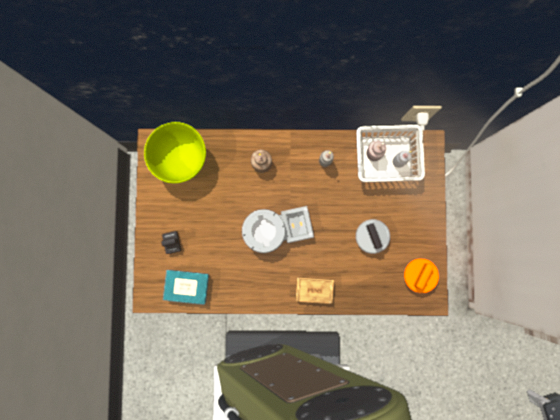

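View pics/scene0.png

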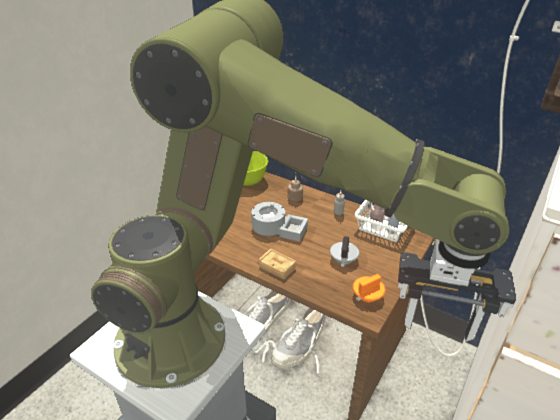

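The top view shows the mill at px (264,231) with its bay at (298,224), the grey lid at (373,237) and the pack at (171,242). The orange look-alike is at (421,276), and the bottles are at (261,160) and (327,157). The scene view agrees. I'll move the wrist camera over for a closer look.

jog_arm:
  rows:
    - {"slide": [0.37,-0.33,0],"spin": 0.3,"gripper": 0.094}
    - {"slide": [0.37,-0.33,0],"spin": 0.3,"gripper": 0.094}
    - {"slide": [0.37,-0.33,0],"spin": 0.3,"gripper": 0.094}
    - {"slide": [0.37,-0.33,0],"spin": 0.3,"gripper": 0.094}
    - {"slide": [0.37,-0.33,0],"spin": 0.3,"gripper": 0.094}
    - {"slide": [0.37,-0.33,0],"spin": 0.3,"gripper": 0.094}
    - {"slide": [0.37,-0.33,0],"spin": 0.3,"gripper": 0.094}
    - {"slide": [0.37,-0.33,0],"spin": 0.3,"gripper": 0.094}

```text
time_s: 1.6
ee_pos: [0.3691, -0.1816, 0.405]
eef_rot: [3.141, -0.001, 0.002]
force: [0.5, -2.0, 0.1]
grip_width: 0.0938
grip_force: 0.0
```

jog_arm:
  rows:
    - {"slide": [0.02,-0.08,0],"spin": 0,"gripper": 0.094}
    - {"slide": [0.02,-0.08,0],"spin": 0,"gripper": 0.094}
    - {"slide": [0.02,-0.08,0],"spin": 0,"gripper": 0.094}
    - {"slide": [0.02,-0.08,0],"spin": 0,"gripper": 0.094}

```text
time_s: 2.0
ee_pos: [0.3885, -0.1032, 0.4048]
eef_rot: [3.141, -0.0, 0.004]
force: [-0.5, -0.3, -0.3]
grip_width: 0.094
grip_force: 0.0
```

```bash
cat >> h.py <<'E'
from scipy.spatial.transform import Rotation as Ro
def shot(name):
    o=telemetry.get_obs(); p,d=cams.camera("wrist")
    R=Ro.from_euler("xyz",o["eef_rot"]).as_matrix()
    np.savez(f"pics/{name}.npz",p=p,d=d,R=R,t=o["ee_pos"]); cv2.imwrite(f"pics/{name}.png",p[...,::-1])
    print(o["time_s"],o["ee_pos"].round(4),o["eef_rot"].round(4),o["force"].round(1)); return p,d,R,o["ee_pos"]
INFO=cams.camera_info("wrist")
def rays(R,t,uv):
    """uv Nx2 -> origin, world dirs with camera z comp 1"""
    K=INFO["camera_matrix"];T=INFO["tool_from_camera"]
    q=(np.asarray(uv,float)-K[:2,2])/K[0,0]; th=np.hypot(*q.T); s=np.where(th>1e-9,np.tan(th)/np.maximum(th,1e-9),1)
    c=np.c_[q*s[:,None],np.ones(len(q))]
    return R@T[:3,3]+t,(R@T[:3,:3]@c.T).T
def cloud(d,R,t):
    v,u=np.nonzero(d>0); o,r=rays(R,t,np.c_[u,v]); X=np.full(d.shape+(3,),np.nan); X[v,u]=o+r*d[v,u,None]; return X
def onz(R,t,uv,z):
    o,r=rays(R,t,uv); return o+r*((z-o[2])/r[:,2])[:,None]
def find(t):
    for r in finder.find_in(t,"wrist")[:3]: print(t,np.round(r["point"],4),round(r["confidence"],2))
E
python3 - <<'E'
from h import *
p,d,R,t=shot("w1")
for n in("lid","mill","bay"):find(n)
X=cloud(d,R,t); np.save("pics/w1X.npy",X)
print(np.nanpercentile(X[...,2],[1,10,50,90,99]))
E
```

```text
2.0 [ 0.3885 -0.1032  0.4048] [ 3.1413e+00 -3.0000e-04  3.5000e-03] [-0.5 -0.3 -0.3]
lid [ 0.3665 -0.3193  0.0302] 0.84
lid [ 0.4569 -0.2089  0.0289] 0.56
mill [0.4768 0.01   0.0344] 0.71
bay [0.4715 0.0084 0.0324] 0.69
bay [ 0.4531 -0.2062  0.0281] 0.4
[-0.46649932 -0.22121326 -0.00052817  0.32599992  0.3447407 ]
```

View pics/w1.png

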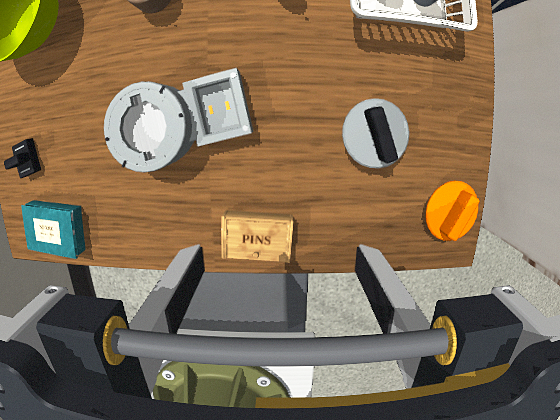

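The wrist view shows the tower at px (148,127), the bay at (219,103), the lid at (376,134) with its bar tilted, and the pack at (20,160).

```bash
cat >> h.py <<'E'
def rect(X,zlo,zhi,c,r,name=""):
    m=(X[...,2]>zlo)&(X[...,2]<zhi)&(np.hypot(X[...,0]-c[0],X[...,1]-c[1])<r)
    m=cv2.morphologyEx(m.astype(np.uint8),cv2.MORPH_OPEN,np.ones((2,2),np.uint8))>0
    P=X[m]
    if len(P)<10: print(name,"few",len(P)); return None
    b=cv2.minAreaRect((P[:,:2]*1000).astype(np.float32)); (cx,cy),(w,h),a=b
    e=cv2.minEnclosingCircle((P[:,:2]*1000).astype(np.float32))
    print(name,len(P),"rect c",np.round((cx,cy),1),"wh",np.round((w,h),1),"a",round(a,1),"circ",np.round(e[0],1),round(e[1],1),"z",np.round(np.median(P[:,2])*1000,1)); return P
E
python3 - <<'E'
from h import *
X=np.load("pics/w1X.npy")
rect(X,.046,.062,(.477,.02),.09,"tower top")
rect(X,.024,.036,(.49,-.055),.06,"deck")
rect(X,.022,.036,(.455,-.208),.07,"lid disc")
rect(X,.048,.066,(.455,-.208),.07,"lid bar")
rect(X,.036,.052,(.444,.263),.07,"rib")
rect(X,.012,.024,(.444,.263),.07,"pack sh")
E
```

```text
tower top 4105 rect c [451.2  42.4] wh [ 68.4 124.5] a 54.6 circ [457.1  51.8] 62.9 z nan
deck 2149 rect c [481.7 -34.3] wh [75.3 65. ] a 12.5 circ [482.  -34.6] 48.5 z nan
lid disc 2596 rect c [ 455.5 -219.7] wh [87.6 68.9] a 57.9 circ [ 453.2 -219.5] 46.5 z nan
lid bar 871 rect c [ 451.7 -223.4] wh [77.2 24.6] a 27.9 circ [ 452.  -223.8] 39.6 z nan
rib 173 rect c [433.8 285.8] wh [12.  78.8] a 12.2 circ [433.8 285.8] 39.5 z 41.7
pack sh 470 rect c [427.6 258.1] wh [34.3 69.1] a 55.7 circ [437.2 272.2] 34.6 z nan
```

jog_arm:
  rows:
    - {"slide": [0.01,-0.11,0.06],"spin": -0.1,"gripper": 0.094}
    - {"slide": [0.01,-0.11,0.06],"spin": -0.2,"gripper": 0.094}
    - {"slide": [0.01,-0.11,0.06],"spin": -0.2,"gripper": 0.094}
    - {"slide": [0.01,-0.11,0.06],"spin": -0.2,"gripper": 0.094}
    - {"slide": [0.01,-0.11,0.06],"spin": -0.2,"gripper": 0.094}

```text
time_s: 2.7
ee_pos: [0.3984, 0.006, 0.3448]
eef_rot: [3.141, 0.0, 0.202]
force: [0.1, -0.5, -0.7]
grip_width: 0.0941
grip_force: 0.0
```

Run:
```python
from h import *
p,d,R,t=shot("w2")
for n in("mill",):find(n)
X=cloud(d,R,t); np.save("pics/w2X.npy",X)
rect(X,.046,.062,(.477,.02),.09,"tower top")
rect(X,.024,.036,(.49,-.06),.05,"deck")
rect(X,.036,.052,(.444,.263),.07,"rib")
rect(X,.012,.024,(.444,.263),.07,"pack sh")
```

```text
2.7 [0.3984 0.006  0.3448] [3.1415e+00 2.0000e-04 2.0160e-01] [ 0.1 -0.5 -0.7]
mill [0.4735 0.0248 0.0337] 0.88
tower top 7137 rect c [460.1  39.6] wh [109.5 100.2] a 10.8 circ [463.2  46.3] 60.5 z nan
deck 1902 rect c [483.7 -44.1] wh [80.9 64.7] a 12.7 circ [486.1 -53.6] 46.0 z nan
rib 323 rect c [435.2 281.3] wh [ 8.  69.2] a 16.4 circ [435.1 281.3] 34.8 z nan
pack sh 878 rect c [428.  257.3] wh [34.  68.8] a 57.0 circ [436.7 270.7] 34.4 z nan
```

View pics/w2.png

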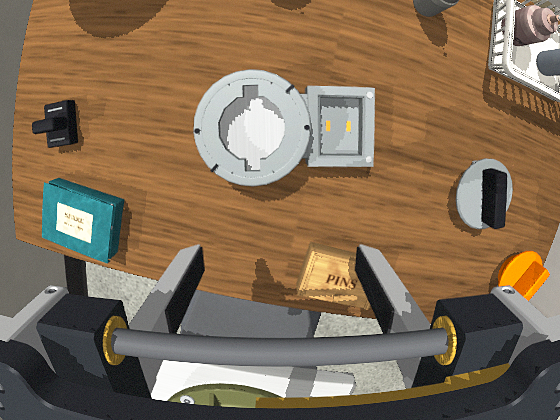

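```bash
cat >> h.py <<'E'
def proj(R,t,P):
    K=INFO["camera_matrix"];T=INFO["tool_from_camera"]
    c=((np.asarray(P)-t)@R-T[:3,3])@T[:3,:3]; r=np.hypot(c[...,0],c[...,1]); th=np.arctan2(r,c[...,2])
    return K[:2,2]+c[...,:2]*(K[0,0]*th/np.maximum(r,1e-9))[...,None]
def ortho(name,z,c,half=.07,n=280):
    """up = +x world, left = +y"""
    s=np.load(f"pics/{name}.npz"); g=np.linspace(half,-half,n)
    x,y=np.meshgrid(c[0]+g,c[1]+g,indexing="ij"); uv=proj(s["R"],s["t"],np.stack([x,y,np.full_like(x,z)],-1)).astype(np.float32)
    return cv2.remap(s["p"],uv[...,0],uv[...,1],cv2.INTER_CUBIC)
def rect(X,zlo,zhi,c,r,name=""):
    m=(X[...,2]>zlo)&(X[...,2]<zhi)&(np.hypot(X[...,0]-c[0],X[...,1]-c[1])<r)
    m=m&(cv2.filter2D(m.astype(np.float32),-1,np.ones((3,3)))>=6)
    P=X[m]
    if len(P)<10: print(name,"few",len(P)); return None
    q=(P[:,:2]*1000).astype(np.float32)
    (cx,cy),(w,h),a=cv2.minAreaRect(q); e=cv2.minEnclosingCircle(q)
    print(name,len(P),"rect c",np.round((cx,cy),1),"wh",np.round((w,h),1),"a",round(a,1),"circ",np.round(e[0],1),round(e[1],1),"z",np.round(np.median(P[:,2])*1000,1)); return P
E
python3 - <<'E'
from h import *
for n in("w1","w2"):
    X=np.load(f"pics/{n}X.npy")
    rect(X,.050,.060,(.465,.035),.07,"tower top")
    rect(X,.027,.033,(.483,-.046),.05,"deck")
    rect(X,.026,.034,(.453,-.22),.07,"lid disc")
    rect(X,.052,.064,(.453,-.22),.07,"lid bar")
    rect(X,.038,.050,(.437,.272),.07,"rib")
    rect(X,.014,.022,(.437,.272),.07,"pack sh")
A=[ortho("w2",.054,(.465,.035)),ortho("w2",.030,(.483,-.046)),ortho("w2",.044,(.437,.272)),ortho("w1",.054,(.465,.035)),ortho("w1",.030,(.483,-.046)),ortho("w1",.057,(.453,-.22))]
im=np.vstack([np.hstack(A[:3]),np.hstack(A[3:])])
for i in range(3):
    for j in range(2): cv2.drawMarker(im,(140+280*i,140+280*j),(255,0,0),cv2.MARKER_CROSS,12,1)
cv2.imwrite("pics/orth.png",cv2.resize(im[...,::-1],(795,530),interpolation=cv2.INTER_AREA))
E
```

```text
tower top 3796 rect c [467.   42.2] wh [98.6 97.8] a 17.2 circ [466.5  42.8] 50.1 z 52.6
deck 1776 rect c [483.6 -33.4] wh [73.6 65.9] a 12.9 circ [484.3 -36.1] 45.6 z 28.9
lid disc 2404 rect c [ 456.6 -212.7] wh [77.1 77.2] a 11.2 circ [ 456.8 -212.7] 39.5 z 28.1
lid bar 772 rect c [ 456.8 -212.9] wh [59.6 15.9] a 20.3 circ [ 456.  -210.9] 29.9 z 55.9
rib 144 rect c [439.5 263.9] wh [12.9 32.2] a 13.4 circ [440.1 264. ] 16.3 z 42.1
pack sh 405 rect c [417.8 259.4] wh [94.2 37.5] a 10.9 circ [418.3 261.6] 48.4 z 16.7
tower top 6894 rect c [466.7  43.3] wh [97.3 98.7] a 76.9 circ [466.6  42.9] 49.6 z 52.8
deck 2509 rect c [483.9 -34.6] wh [74.6 63.4] a 11.8 circ [484.4 -36.8] 46.1 z 29.0
lid disc 1789 rect c [ 458.3 -210.1] wh [73.1 78.9] a 52.5 circ [ 456.9 -212.4] 39.8 z 28.2
lid bar 673 rect c [ 457.1 -211.6] wh [58.4 16.8] a 20.9 circ [ 457.  -211.5] 29.5 z 56.0
rib 294 rect c [439.8 264.2] wh [13.7 33.9] a 12.2 circ [439.2 264.1] 17.1 z 42.4
pack sh 811 rect c [417.8 260.4] wh [95.1 37.8] a 10.8 circ [418.6 262.6] 49.1 z 16.7
```

View pics/orth.png

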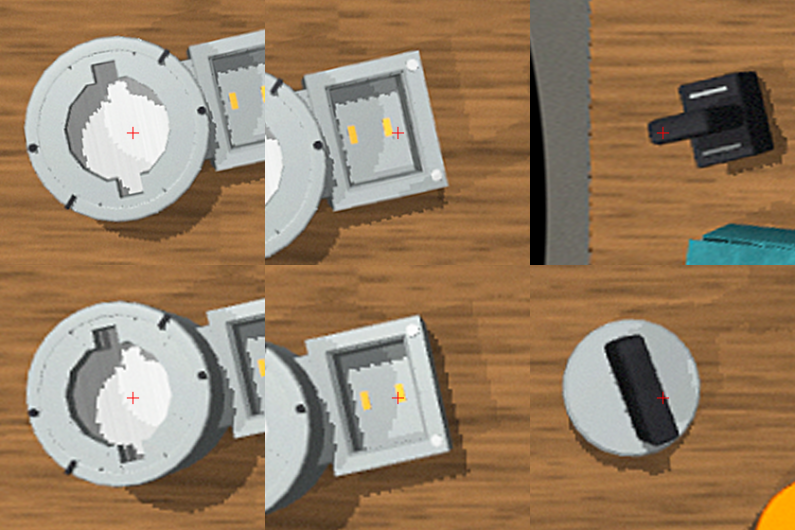

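Everything agrees across the two views. The tower axis is at (0.4666, 0.043), the marks give a mill yaw of 12.35°, and the bay is at (0.4837, -0.035). The lid is at (0.457, -0.212) with its bar at about 20.5°, and the pack rib is at (0.4396, 0.264). Next I go over the pack.

jog_arm:
  rows:
    - {"slide": [0.092,-0.245,0.04],"spin": -1.58,"gripper": 0.05}
    - {"slide": [0.092,-0.245,0.04],"spin": -1.58,"gripper": 0.05}
    - {"slide": [0.092,-0.245,0.04],"spin": -1.58,"gripper": 0.05}
    - {"slide": [0.092,-0.245,0.04],"spin": -1.58,"gripper": 0.05}
    - {"slide": [0.092,-0.245,0.04],"spin": -1.58,"gripper": 0.05}
    - {"slide": [0.092,-0.245,0.04],"spin": -1.58,"gripper": 0.05}
    - {"slide": [0.092,-0.245,0.04],"spin": -1.58,"gripper": 0.05}
    - {"slide": [0.092,-0.245,0.04],"spin": -1.58,"gripper": 0.05}

```text
time_s: 3.6
ee_pos: [0.44, 0.2645, 0.3049]
eef_rot: [3.141, -0.0, 1.407]
force: [-0.6, -0.5, 0.5]
grip_width: 0.0499
grip_force: 0.0
```

jog_arm:
  rows:
    - {"slide": [0,0,0],"spin": -0.38,"gripper": 0.05}
    - {"slide": [0,0,0],"spin": -0.38,"gripper": 0.05}
    - {"slide": [0,0,0],"spin": -0.38,"gripper": 0.05}
    - {"slide": [0,0,0],"spin": -0.38,"gripper": 0.05}

```text
time_s: 4.0
ee_pos: [0.44, 0.264, 0.3052]
eef_rot: [3.141, -0.0, 1.781]
force: [0.7, 0.3, -0.3]
grip_width: 0.0499
grip_force: 0.0
```

Run:
```python
from h import *
p,d,R,t=shot("w3"); X=cloud(d,R,t)
rect(X,.038,.048,(.4396,.264),.04,"rib")
rect(X,.013,.022,(.4396,.264),.036,"pack sh")
A=[cv2.resize(p,(560,420)),ortho("w3",.044,(.4396,.264),.06,420)]
cv2.drawMarker(A[1],(210,210),(255,0,0),cv2.MARKER_CROSS,12,1)
cv2.imwrite("pics/w3v.png",cv2.resize(np.hstack(A)[...,::-1],(800,343)))
```

```text
4.0 [0.44   0.264  0.3052] [ 3.1407e+00 -2.0000e-04  1.7812e+00] [ 0.7  0.3 -0.3]
rib 678 rect c [439.4 265.7] wh [13.8 33.1] a 13.8 circ [439.3 265.7] 16.7 z 42.8
pack sh 1596 rect c [439.  265.7] wh [49.3 35. ] a 13.3 circ [439.4 265.8] 29.2 z 17.2
```

View pics/w3v.png

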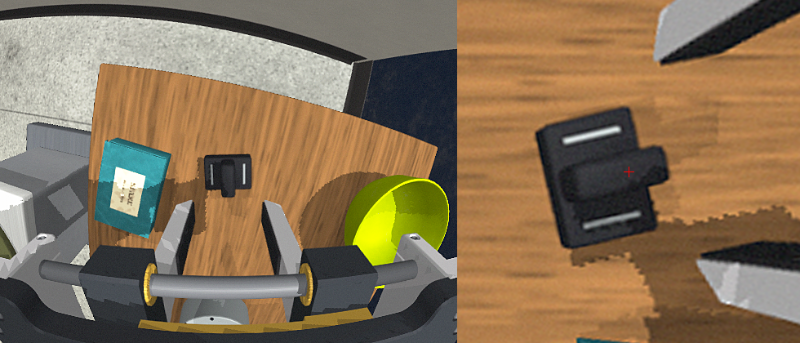

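The pack is centred between the fingers, with its long side along the tool y. It sits at (0.4392, 0.2657) with a yaw of 13.4°. Now I descend and grip.

jog_arm:
  rows:
    - {"slide": [0.001,-0.0005,0.05],"spin": -0.024,"gripper": 0.05}
    - {"slide": [0.001,-0.0005,0.085],"spin": -0.024,"gripper": 0.05}
    - {"slide": [0.001,-0.0005,0.085],"spin": -0.024,"gripper": 0.05}
    - {"slide": [0.001,-0.0005,0.085],"spin": -0.024,"gripper": 0.0}
    - {"slide": [0.001,-0.0005,0.085],"spin": -0.024,"gripper": 0.0}
    - {"slide": [0.001,-0.0005,0.085],"spin": -0.024,"gripper": 0.0}
    - {"slide": [0.001,-0.0005,0.085],"spin": -0.024,"gripper": 0.0}
    - {"slide": [0.001,-0.0005,0.085],"spin": -0.024,"gripper": 0.0}
  squeeze: 40

```text
time_s: 4.85
ee_pos: [0.4386, 0.2659, 0.2201]
eef_rot: [3.141, -0.0, 1.806]
force: [0.1, 0.4, -2.4]
grip_width: 0.0492
grip_force: 39.9
```

jog_arm:
  rows:
    - {"slide": [0,0,0],"spin": 0,"gripper": 0.0}
    - {"slide": [0,0,0],"spin": 0,"gripper": 0.0}

```text
time_s: 5.05
ee_pos: [0.4386, 0.2659, 0.2198]
eef_rot: [3.141, -0.0, 1.806]
force: [-0.3, -1.1, -1.2]
grip_width: 0.0493
grip_force: 39.9
```

Run:
```python
from h import *
p,d,R,t=shot("w4"); print(telemetry.get_obs()["moment"])
cv2.imwrite("pics/w4v.png",cv2.resize(p[80:330,130:430,::-1],(780,650))[:600])
```

```text
5.05 [0.4386 0.2659 0.2198] [ 3.1414e+00 -1.0000e-04  1.8058e+00] [-0.3 -1.1 -1.2]
[-0.04399757 -0.10396926 -0.03933243]
```

View pics/w4v.png

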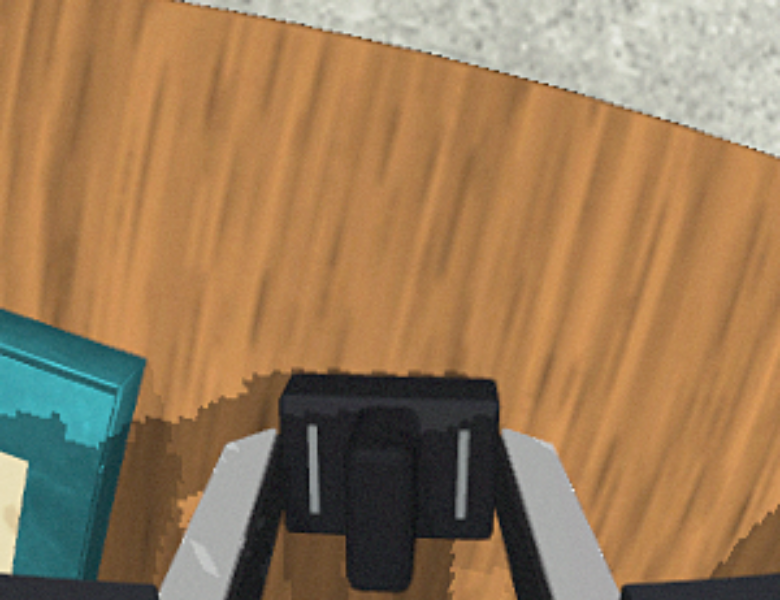

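The fingers closed on the 50 mm block (opening 49 mm), not on the rib, so the tips reach lower than nominal. I'll open, raise 8 mm and re-grip on the rib.

jog_arm:
  rows:
    - {"slide": [0,0,0],"spin": 0,"gripper": 0.06}
    - {"slide": [0,0,0],"spin": 0,"gripper": 0.06}
    - {"slide": [0,0,-0.008],"spin": 0,"gripper": 0.06}
    - {"slide": [0,0,-0.008],"spin": 0,"gripper": 0.0}
    - {"slide": [0,0,-0.008],"spin": 0,"gripper": 0.0}
    - {"slide": [0,0,-0.008],"spin": 0,"gripper": 0.0}
    - {"slide": [0,0,-0.008],"spin": 0,"gripper": 0.0}
    - {"slide": [0,0,-0.008],"spin": 0,"gripper": 0.0}

```text
time_s: 5.9
ee_pos: [0.4386, 0.2659, 0.2275]
eef_rot: [-3.141, 0.0, 1.806]
force: [0.2, 0.2, 0.0]
grip_width: 0.0235
grip_force: 0.0
```

jog_arm:
  rows:
    - {"slide": [0,0,0],"spin": 0,"gripper": 0.0}
    - {"slide": [0,0,0],"spin": 0,"gripper": 0.0}
    - {"slide": [0,0,0],"spin": 0,"gripper": 0.0}

```text
time_s: 6.2
ee_pos: [0.4386, 0.2659, 0.2276]
eef_rot: [-3.142, -0.0, 1.806]
force: [0.1, -0.1, -0.8]
grip_width: 0.0138
grip_force: 40.0
```

The rib is gripped at 13.8 mm. Now I lift and carry the pack above the bay.

jog_arm:
  rows:
    - {"slide": [0,0,-0.05],"spin": 0,"gripper": 0.0}
    - {"slide": [0,0,-0.08],"spin": 0.02,"gripper": 0.0}
    - {"slide": [-0.303,-0.026,-0.08],"spin": 0.02,"gripper": 0.0}
    - {"slide": [-0.303,-0.026,-0.08],"spin": 0.02,"gripper": 0.0}
    - {"slide": [-0.303,-0.026,-0.08],"spin": 0.02,"gripper": 0.0}
    - {"slide": [-0.303,-0.026,-0.08],"spin": 0.02,"gripper": 0.0}
    - {"slide": [-0.303,-0.026,-0.08],"spin": 0.02,"gripper": 0.0}
    - {"slide": [-0.303,-0.026,-0.08],"spin": 0.02,"gripper": 0.0}

```text
time_s: 7.0
ee_pos: [0.483, -0.0328, 0.3077]
eef_rot: [3.141, 0.0, 1.786]
force: [1.8, 1.2, -1.0]
grip_width: 0.0135
grip_force: 40.0
```

jog_arm:
  rows:
    - {"slide": [-0.003,0.0,0.0],"spin": 0,"gripper": 0.0}
    - {"slide": [-0.003,0.0,0.0],"spin": 0,"gripper": 0.0}
    - {"slide": [-0.003,0,0.0],"spin": 0,"gripper": 0.0}

```text
time_s: 7.3
ee_pos: [0.4837, -0.0329, 0.3075]
eef_rot: [-3.141, -0.0, 1.786]
force: [0.6, 0.1, -1.3]
grip_width: 0.0136
grip_force: 40.0
```

Run:
```python
from h import *
p,d,R,t=shot("w5"); X=cloud(d,R,t)
rect(X,.0500,.056,(.4666,.043),.06,"tower")
zt=t[2]-.2276
rect(X,zt+.012,zt+.022,t[:2],.036,"pack sh"); rect(X,zt+.038,zt+.048,t[:2],.03,"rib")
z1=.054
A=[ortho("w5",.03,(.4837,-.035),.06,400),ortho("w5",zt+.018,t[:2],.06,400)]
for a in A: cv2.drawMarker(a,(200,200),(255,0,0),cv2.MARKER_CROSS,12,1)
cv2.imwrite("pics/w5v.png",np.hstack(A)[...,::-1])
```

```text
7.3 [ 0.4837 -0.0329  0.3075] [-3.1412e+00 -4.0000e-04  1.7864e+00] [ 0.6  0.1 -1.3]
tower 9316 rect c [466.8  43.3] wh [98.  98.2] a 46.4 circ [466.4  43.2] 49.8 z 52.8
pack sh 1639 rect c [482.1 -29.3] wh [50.4 31. ] a 13.7 circ [482.2 -30.3] 28.9 z 96.8
rib 1627 rect c [485.5 -29.7] wh [33.1 32.9] a 43.2 circ [482.5 -30.1] 19.4 z 122.7
```

View pics/w5v.png

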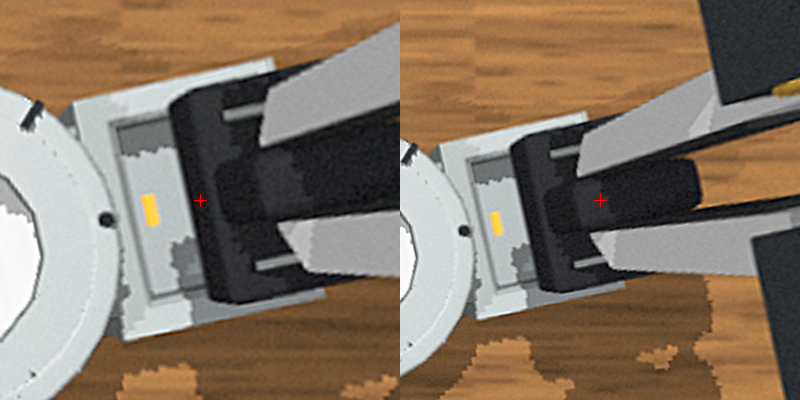

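The tower is again at (0.4665, 0.043), and the pack is square in the hand and over the bay. I'll lower it slowly.

jog_arm:
  rows:
    - {"slide": [-0.0025,-0.0005,0.03],"spin": 0,"gripper": 0.0}
    - {"slide": [-0.0025,-0.0005,0.045],"spin": 0,"gripper": 0.0}
    - {"slide": [-0.0025,-0.0005,0.048],"spin": 0,"gripper": 0.0}
    - {"slide": [-0.0025,-0.0005,0.051],"spin": 0,"gripper": 0.0}
    - {"slide": [-0.0025,-0.0005,0.054],"spin": 0,"gripper": 0.0}
    - {"slide": [-0.0025,-0.0005,0.054],"spin": 0,"gripper": 0.0}

```text
time_s: 7.95
ee_pos: [0.484, -0.036, 0.254]
eef_rot: [3.141, 0.0, 1.786]
force: [0.4, 0.1, -1.6]
grip_width: 0.0137
grip_force: 40.0
```

The underside is below deck level with no contact force, so it has entered. I continue down.

jog_arm:
  rows:
    - {"slide": [0,0,0.004],"spin": 0,"gripper": 0.0}
    - {"slide": [0,0,0.008],"spin": 0,"gripper": 0.0}
    - {"slide": [0,0,0.011],"spin": 0,"gripper": 0.0}
    - {"slide": [0,0,0.013],"spin": 0,"gripper": 0.0}
    - {"slide": [0,0,0.015],"spin": 0,"gripper": 0.0}
    - {"slide": [0,0,0.015],"spin": 0,"gripper": 0.0}

```text
time_s: 8.55
ee_pos: [0.4839, -0.0363, 0.2395]
eef_rot: [-3.141, -0.0, 1.786]
force: [-8.4, 0.1, 15.6]
grip_width: 0.0136
grip_force: 40.0
```

jog_arm:
  rows:
    - {"slide": [0,0,0.001],"spin": 0,"gripper": 0.0}
    - {"slide": [0,0,0.002],"spin": 0,"gripper": 0.0}
    - {"slide": [0,0,0.003],"spin": 0,"gripper": 0.0}
    - {"slide": [0,0,0.003],"spin": 0,"gripper": 0.0}

```text
time_s: 8.95
ee_pos: [0.484, -0.0364, 0.2391]
eef_rot: [3.141, 0.001, 1.786]
force: [-26.7, -0.2, 57.5]
grip_width: 0.0135
grip_force: 40.0
```

It is firm against the stop. I'll unload, release, lift and check the shoulder against the deck.

jog_arm:
  rows:
    - {"slide": [0,0,-0.002],"spin": 0,"gripper": 0.0}
    - {"slide": [0,0,-0.003],"spin": 0,"gripper": 0.05}
    - {"slide": [0,0,-0.003],"spin": 0,"gripper": 0.05}
    - {"slide": [0,0,-0.003],"spin": 0,"gripper": 0.05}
    - {"slide": [0,0,-0.04],"spin": 0,"gripper": 0.05}
    - {"slide": [0,0,-0.08],"spin": 0,"gripper": 0.05}
    - {"slide": [0,0,-0.08],"spin": 0,"gripper": 0.05}

```text
time_s: 9.65
ee_pos: [0.4847, -0.0363, 0.3199]
eef_rot: [3.135, 0.002, 1.786]
force: [1.0, 0.2, -0.4]
grip_width: 0.0499
grip_force: 0.0
```

Run:
```python
from h import *
p,d,R,t=shot("w6"); X=cloud(d,R,t)
c=np.array([.4837,-.035]); a=.2155
q=(X[...,:2]-c)@np.array([[np.cos(a),-np.sin(a)],[np.sin(a),np.cos(a)]])
x,y=q[...,0],q[...,1]
S=(abs(x)<22)&(abs(x)>.01)&(abs(x)<.022)&(abs(y)<.015)
D=((abs(x)>.029)&(abs(x)<.035)&(abs(y)<.028))
for s in(-1,1):
  for w in (-1,1): print(s,w,"shoulder",np.nanmedian(X[...,2][S&(x*s>0)&(y*w>0)]).round(4),"deck",np.nanmedian(X[...,2][D&(x*s>0)&(y*w>0)]).round(4))
rect(X,.05,.062,c,.03,"rib")
cv2.imwrite("pics/w6v.png",ortho("w6",.03,c,.06,400)[...,::-1])
```

```text
9.65 [ 0.4847 -0.0363  0.3199] [3.1349e+00 2.5000e-03 1.7859e+00] [ 1.   0.2 -0.4]
-1 -1 shoulder 0.0292 deck 0.0291
-1 1 shoulder 0.0292 deck 0.2402
1 -1 shoulder 0.0292 deck 0.0292
1 1 shoulder 0.0293 deck 0.2407
rib 688 rect c [483.7 -35.7] wh [13.8 32.9] a 12.2 circ [483.7 -35.6] 16.6 z 54.8
```

View pics/w6v.png

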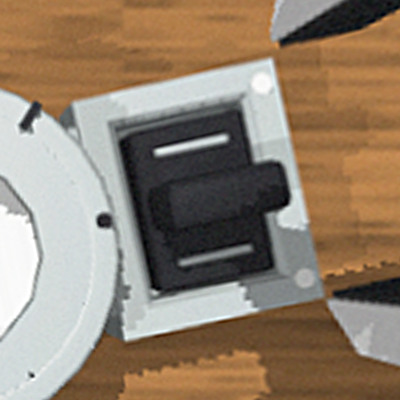

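The pack is flush (shoulder 29.2 mm, deck 29.2 mm) and centred. Now I go to the lid.

jog_arm:
  rows:
    - {"slide": [-0.166,-0.065,0],"spin": 1.428,"gripper": 0.06}
    - {"slide": [-0.166,-0.065,0],"spin": 1.428,"gripper": 0.06}
    - {"slide": [-0.166,-0.065,0],"spin": 1.428,"gripper": 0.06}
    - {"slide": [-0.166,-0.065,0],"spin": 1.428,"gripper": 0.06}
    - {"slide": [-0.166,-0.065,0],"spin": 1.428,"gripper": 0.06}
    - {"slide": [-0.166,-0.065,0],"spin": 1.428,"gripper": 0.06}
    - {"slide": [-0.166,-0.065,0],"spin": 1.428,"gripper": 0.06}
    - {"slide": [-0.166,-0.065,0],"spin": 1.428,"gripper": 0.06}

```text
time_s: 10.5
ee_pos: [0.4557, -0.2123, 0.314]
eef_rot: [-3.139, 0.001, 0.579]
force: [0.2, 0.3, -0.6]
grip_width: 0.0598
grip_force: 0.0
```

jog_arm:
  rows:
    - {"slide": [0,0,0],"spin": 0.23,"gripper": 0.06}
    - {"slide": [0,0,0],"spin": 0.23,"gripper": 0.06}
    - {"slide": [0,0,0],"spin": 0.23,"gripper": 0.06}
    - {"slide": [0,0,0],"spin": 0.23,"gripper": 0.06}

```text
time_s: 10.9
ee_pos: [0.4558, -0.2123, 0.3147]
eef_rot: [-3.14, 0.001, 0.358]
force: [-0.3, -0.8, -0.7]
grip_width: 0.0602
grip_force: 0.0
```

Run:
```python
from h import *
p,d,R,t=shot("w7"); X=cloud(d,R,t)
rect(X,.026,.034,(.457,-.2125),.055,"lid disc")
rect(X,.050,.064,(.457,-.2125),.04,"lid bar")
rect(X,.050,.056,(.4666,.043),.06,"tower")
```

```text
10.9 [ 0.4558 -0.2123  0.3147] [-3.1405e+00  1.0000e-03  3.5850e-01] [-0.3 -0.8 -0.7]
lid disc 4521 rect c [ 458.  -212.5] wh [76.1 77.7] a 21.0 circ [ 457.1 -213.1] 39.3 z 28.0
lid bar 1431 rect c [ 457.5 -213.2] wh [58.5 16.9] a 19.9 circ [ 457.3 -212.7] 29.5 z 55.8
tower 3587 rect c [468.8  37.5] wh [97.9 89. ] a 13.2 circ [467.7  42.2] 50.1 z 52.5
```

jog_arm:
  rows:
    - {"slide": [0.0012,0.0011,0.05],"spin": 0.008,"gripper": 0.06}
    - {"slide": [0.0012,0.0011,0.08],"spin": 0.008,"gripper": 0.06}
    - {"slide": [0.0012,0.0011,0.08],"spin": 0.008,"gripper": 0.06}
    - {"slide": [0.0012,0.0011,0.08],"spin": 0.008,"gripper": 0.0}
    - {"slide": [0.0012,0.0011,0.08],"spin": 0.008,"gripper": 0.0}
    - {"slide": [0.0012,0.0011,0.08],"spin": 0.008,"gripper": 0.0}
    - {"slide": [0.0012,0.0011,0.08],"spin": 0.008,"gripper": 0.0}
    - {"slide": [0.0012,0.0011,0.08],"spin": 0.008,"gripper": 0.0}
  squeeze: 55

```text
time_s: 11.75
ee_pos: [0.4574, -0.2129, 0.2363]
eef_rot: [3.141, -0.001, 0.348]
force: [0.6, -0.4, -0.1]
grip_width: 0.0239
grip_force: 0.0
```

jog_arm:
  rows:
    - {"slide": [0,0,0],"spin": 0,"gripper": 0.0}
    - {"slide": [0,0,0],"spin": 0,"gripper": 0.0}
    - {"slide": [0,0,0],"spin": 0,"gripper": 0.0}

```text
time_s: 12.05
ee_pos: [0.4574, -0.2129, 0.2358]
eef_rot: [3.142, -0.0, 0.348]
force: [-0.3, 1.2, 4.7]
grip_width: 0.0156
grip_force: 55.0
```

The bar is gripped at 15.6 mm. Now I lift and carry the lid over the mouth.

jog_arm:
  rows:
    - {"slide": [0,0,-0.05],"spin": 0,"gripper": 0.0}
    - {"slide": [0,0,-0.09],"spin": 0,"gripper": 0.0}
    - {"slide": [0.096,-0.2375,-0.09],"spin": 0.132,"gripper": 0.0}
    - {"slide": [0.096,-0.2375,-0.09],"spin": 0.132,"gripper": 0.0}
    - {"slide": [0.096,-0.2375,-0.09],"spin": 0.132,"gripper": 0.0}
    - {"slide": [0.096,-0.2375,-0.09],"spin": 0.132,"gripper": 0.0}
    - {"slide": [0.096,-0.2375,-0.09],"spin": 0.132,"gripper": 0.0}
    - {"slide": [0.096,-0.2375,-0.09],"spin": 0.132,"gripper": 0.0}

```text
time_s: 12.85
ee_pos: [0.4663, 0.047, 0.3255]
eef_rot: [-3.141, 0.0, 0.22]
force: [0.4, -1.0, -1.5]
grip_width: 0.0154
grip_force: 55.0
```

jog_arm:
  rows:
    - {"slide": [0,0,0],"spin": 0,"gripper": 0.0}
    - {"slide": [0,0,0],"spin": 0,"gripper": 0.0}
    - {"slide": [0,0,0],"spin": 0,"gripper": 0.0}

```text
time_s: 13.15
ee_pos: [0.4667, 0.0419, 0.3255]
eef_rot: [3.142, 0.0, 0.214]
force: [-0.7, 0.3, -1.9]
grip_width: 0.0157
grip_force: 55.0
```

Run:
```python
from h import *
p,d,R,t=shot("w8"); X=cloud(d,R,t); zf=t[2]-.2358
rect(X,zf+.026,zf+.033,t[:2],.055,"lid disc")
rect(X,zf+.050,zf+.062,t[:2],.04,"lid bar")
rect(X,.050,.056,(.4666,.043),.06,"tower")
s=rect(X,zf+.015,zf+.035,t[:2],.05,"disc wide")
cv2.imwrite("pics/w8v.png",np.hstack([p[60:340,130:430],ortho("w8",zf+.029,t[:2],.06,280)])[...,::-1])
```

```text
13.15 [0.4667 0.0419 0.3255] [3.1416e+00 4.0000e-04 2.1410e-01] [-0.7  0.3 -1.9]
lid disc 5492 rect c [473.8  43.2] wh [63.9 78.8] a 13.1 circ [466.5  41.5] 39.6 z 117.7
lid bar 3138 rect c [468.3  39.1] wh [58.5 37.1] a 30.9 circ [466.7  41.2] 29.9 z 145.5
tower 3256 rect c [488.6  49.1] wh [54.2 98. ] a 15.2 circ [470.6  44.1] 49.5 z 52.9
disc wide 5719 rect c [473.6  42.5] wh [65.1 79.5] a 11.3 circ [466.2  41.2] 40.0 z 117.7
```

View pics/w8v.png

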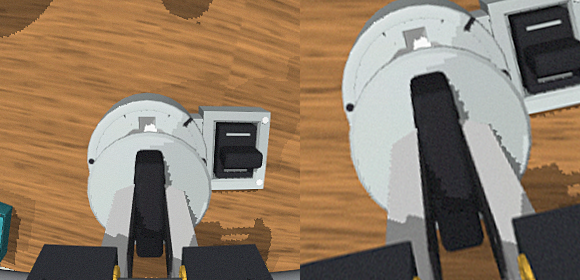

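The lid disc is at (0.4664, 0.0414), so the tower needs +1.5 mm in y. I'll correct that and lower slowly.

jog_arm:
  rows:
    - {"slide": [0.0005,-0.0014,0.02],"spin": 0,"gripper": 0.0}
    - {"slide": [0.0005,-0.0014,0.034],"spin": 0,"gripper": 0.0}
    - {"slide": [0.0005,-0.0014,0.036],"spin": 0,"gripper": 0.0}
    - {"slide": [0.0005,-0.0014,0.039],"spin": 0,"gripper": 0.0}
    - {"slide": [0.0005,-0.0014,0.039],"spin": 0,"gripper": 0.0}

```text
time_s: 13.7
ee_pos: [0.467, 0.0442, 0.287]
eef_rot: [3.141, -0.0, 0.215]
force: [0.1, -0.1, -1.2]
grip_width: 0.016
grip_force: 55.0
```

jog_arm:
  rows:
    - {"slide": [0,0.0006,0.001],"spin": 0,"gripper": 0.0}
    - {"slide": [0,0.0006,0.003],"spin": 0,"gripper": 0.0}
    - {"slide": [0,0.0006,0.005],"spin": 0,"gripper": 0.0}
    - {"slide": [0,0.0006,0.007],"spin": 0,"gripper": 0.0}
    - {"slide": [0,0.0006,0.007],"spin": 0,"gripper": 0.0}

```text
time_s: 14.2
ee_pos: [0.4669, 0.044, 0.2794]
eef_rot: [-3.141, 0.0, 0.216]
force: [-0.6, -0.1, -2.6]
grip_width: 0.0156
grip_force: 55.0
```

The foot is 10 mm in and free, so the pins are in the notches. I continue to the floor.

jog_arm:
  rows:
    - {"slide": [0,0,0.003],"spin": 0,"gripper": 0.0}
    - {"slide": [0,0,0.006],"spin": 0,"gripper": 0.0}
    - {"slide": [0,0,0.009],"spin": 0,"gripper": 0.0}
    - {"slide": [0,0,0.0105],"spin": 0,"gripper": 0.0}
    - {"slide": [0,0,0.0105],"spin": 0,"gripper": 0.0}
    - {"slide": [0,0,0.0105],"spin": 0,"gripper": 0.0}

```text
time_s: 14.8
ee_pos: [0.467, 0.044, 0.2692]
eef_rot: [3.142, -0.0, 0.216]
force: [-0.0, -0.4, -2.4]
grip_width: 0.0158
grip_force: 55.0
```

jog_arm:
  rows:
    - {"slide": [0,0,0.001],"spin": 0,"gripper": 0.0}
    - {"slide": [0,0,0.001],"spin": 0,"gripper": 0.0}
    - {"slide": [0,0,0.001],"spin": 0.1,"gripper": 0.0}
    - {"slide": [0,0,0.001],"spin": 0.2,"gripper": 0.0}
    - {"slide": [0,0,0.001],"spin": 0.3,"gripper": 0.0}
    - {"slide": [0,0,0.001],"spin": 0.3,"gripper": 0.0}

```text
time_s: 15.4
ee_pos: [0.4672, 0.0439, 0.2687]
eef_rot: [3.141, -0.002, -0.086]
force: [0.2, -0.9, 5.4]
grip_width: 0.0151
grip_force: 55.0
```

```bash
python3 -c "
from h import *
o=telemetry.get_obs();print(o['moment'],o['qpos'])"
```

```text
[-0.30408684 -0.03413821  0.0649053 ] [ 1.57051755e-02  2.92140681e-01  1.88101398e+00 -3.09976347e-04
  9.66900660e-01  1.67233949e+00]
```

It is seated (5 N down, 0.065 N m of spring torque). I'll turn the rest of the way to half.

jog_arm:
  rows:
    - {"slide": [0,0,0],"spin": 0.1,"gripper": 0.0}
    - {"slide": [0,0,0],"spin": 0.2,"gripper": 0.0}
    - {"slide": [0,0,0],"spin": 0.3,"gripper": 0.0}
    - {"slide": [0,0,0],"spin": 0.4,"gripper": 0.0}
    - {"slide": [0,0,0],"spin": 0.485,"gripper": 0.0}
    - {"slide": [0,0,0],"spin": 0.485,"gripper": 0.0}
    - {"slide": [0,0,0],"spin": 0.485,"gripper": 0.0}
    - {"slide": [0,0,0],"spin": 0.485,"gripper": 0.0}

```text
time_s: 16.2
ee_pos: [0.4672, 0.0438, 0.2687]
eef_rot: [-3.141, -0.001, -0.566]
force: [0.1, -3.1, 6.6]
grip_width: 0.0156
grip_force: 55.0
```

Run:
```python
from h import *
o=telemetry.get_obs();print(o['moment'],o['force'])
p,d,R,t=shot("w9"); X=cloud(d,R,t)
rect(X,.058,.064,t[:2],.055,"lid disc")
rect(X,.083,.094,t[:2],.04,"lid bar")
rect(X,.027,.032,(.4837,-.035),.026,"pack")
cv2.imwrite("pics/w9v.png",np.hstack([p[60:340,130:430],ortho("w9",.09,t[:2],.06,280)])[...,::-1])
```

```text
[-0.74027248  0.24857515  0.10096443] [ 0.14981454 -3.09787124  6.63979152]
16.2 [0.4672 0.0438 0.2687] [-3.1415e+00 -1.4000e-03 -5.6570e-01] [ 0.1 -3.1  6.6]
lid disc 5611 rect c [473.3  38.9] wh [79.  64.8] a 56.9 circ [467.1  43.1] 39.9 z 60.9
lid bar 3112 rect c [466.8  40.2] wh [36.9 59.2] a 75.7 circ [467.4  43. ] 30.1 z 88.7
pack 2166 rect c [483.6 -35.1] wh [49.3 51.8] a 10.6 circ [483.7 -35. ] 26.0 z 29.0
```

View pics/w9v.png

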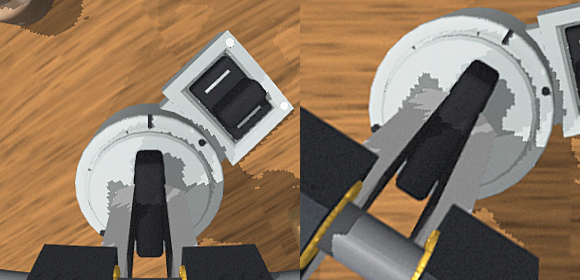

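The bar points at the half-way mark, at px (150,120) in the left panel. The disc is at its seated height and concentric with the tower, the pack is flush, and the grip is 55 N. I'm handing in.

```bash
python3 -c "
from station import workorder
print(workorder.hand_in())"
```

```text
the job is handed in; nothing more can be done
None
```

Handed in at about 16 s, verdict not shown: the pack is flush in its recess, and the lid is seated, turned 45° to the half-way mark and still gripped at 55 N; I viewed 11 pictures, one over the limit of 10.

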